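# Set the bolt-length gauge to the red tag

## Task

Push the yellow stop of the bolt-length gauge along its rail until it clicks fully into the notch beside the red tag, then take the hand away. Only push it with the outside of the fingers, on one of its black rubber faces at a time: do not pinch it. Leave the bolt, the bearing ring and the spray can where they stand.

Things in the scene. Friction and masses are not known exactly. Their poses are not given: they have to be found in the camera images.
- gauge: Fixed bolt-length gauge: black base 160 (x) x 420 (y) x 12 mm, rail along its y. Origin: centre of base underside, on the bench. Rail bars 30 mm high, 34 mm either side of the centre line. Steel anvil at y +190..+208 mm, 56 mm tall; grey end block at y -190..-208 mm, 42 mm tall; both 90 mm wide. Four notches at y = -110, -45, +45, +110 mm, each with a coloured tag beside it.
- stop (a joint): Position (m) of the yellow captive stop along gauge +y, 0 at mid-rail, travel +-0.145. Block 92 mm across, 44 mm along the rail with its pads, 33 to 85 mm above the bench. Starts between the middle notches. Slides with 1 to 2 N and stays where left; about 5 mm before a notch's centre the push drops to nothing and it snaps to the centre by itself; pushing it on out of a notch takes about 7 N.
- stop_index (a point): Centre of the stop's top face, 85 mm above the bench; a black index line runs from here to the gauge's +x side and down that face. Its axes are parallel to the gauge's.
- pad_left (a point): Black rubber face on the stop's gauge +y end, 92 wide x 48 high x 4 mm thick (along y); origin at its centre, 58 mm above the bench, 20 mm from the stop's middle. Push here to move the stop towards gauge -y.
- pad_right (a point): The same on the stop's gauge -y end. Push here to move the stop towards gauge +y.
- pin (a joint): How far (m) the spring-loaded detent pin has dropped: about 0.0004 while it rides on the rail, about 0.0036 when it sits in a notch. Its round white head (18 mm) stands 4 mm proud of the stop's top at 0 and is about flush when dropped.
- red_tag: Red tag block, 30 x 18 (along the rail) x 12 mm, on the base on the gauge's +x side, 62 mm from the centre line, exactly beside one of the four notches: this is the wanted notch. Origin: centre of its underside, 12 mm above the bench; axes parallel to the gauge's. Which notch it marks changes.
- blue_tag: Blue tag block of the same form beside another notch.
- white_tag: White tag block of the same form beside another notch.
- green_tag: Green tag block of the same form beside another notch.
- bolt_mid (a point): Loose steel bolt standing on its round head (30 mm wide, 12 mm high; shank 16 mm), 82 mm tall; point half-way up. Bystander, on the robot's side of the gauge.
- bearing_mid (a point): Loose steel bearing ring lying flat, 62 mm across, 22 mm high; point at its centre. Bystander, on the robot's side of the gauge.
- spray_mid (a point): Spray can standing, 60 mm across, 150 mm tall; point half-way up. Bystander, past the gauge's anvil (+y) end.

How it is judged:
By the outcome, as a careful person would: the job done as asked, in the order asked, and still so for the second after the job is handed in, with the robot touching nothing.
It also fails if it takes over 45 s, if anything falls off the work surface, if the arm or the gripper's body presses on something with over 40 N, if the wrist force passes 120 N, or if a joint passes its speed limit or range.

## Robot

A 7-joint arm with a two-finger parallel gripper is mounted at the origin on the work surface. World frame = base frame: x ahead of the robot, y to its left, z up, the work surface at z = 0. Lengths are in m, angles in rad, forces in N, time in s.
With the tool pointing down it reaches from about 0.4 to 0.925 m from the base axis. Payload 4.1 kg.
Tool frame: the origin (TCP) lies on the centre line of the jaws, within the pads' length; the fingertips stand 19 mm ahead of it and the grasp point (between the pads) is the TCP; z points along the fingers, y is the line along which they close (so a half turn about z gives the same grasp; the last joint's range is limited). The gripper opens to 85 mm and grips with 20 to 120 N. Pads are 22 mm wide; open, the fingers measure 114 mm over their backs; the gripper's body (76 mm by 85 mm) begins 54 mm behind the grasp point. The pads swing forward as they close: fully open they stand 13 mm farther back than shut.
Start: joints at [-1.419, 0.398, 0.045, 1.537, -0.019, 1.207, -0.051], TCP at [0.161, 0.63, 0.25] pointing down, gripper open.
Joint ranges: [-2.82, 2.82], [-0.49, 2.23], [-1.37, 1.46], [0, 2.46], [-1.36, 4.5], [0.23, 2], [-2.94, 2.94]. Speed limits (rad/s): [2.57, 2.57, 3.14, 3.14, 3.14, 3.14, 3.14].

## Interface

Orientations are given as a unit quaternion [x, y, z, w].
In Python, from workcell import manip, snapshot gives the robot as it stands.
- The arm moves only by the tool move_arm, never from a script. Its argument "deltas" is a list of rows, each a list of 7 numbers: the shift along the world's x, y, z as a fraction of full scale, then the turn, a rotation vector about the world's x, y, z as a fraction of full scale, then the opening, from -1 (shut) to 1 (fully open). In form: [[dx, dy, dz, wx, wy, wz, gripper], ...]. A call has exactly 5 rows; each row is the pose to reach, as a shift and turn from the pose commanded when the call began, turning the shorter way round; what a row does not reach only later rows make up. Full scale, the value 1, is 200 mm for a shift and 180 degrees for a turn. A row lasts 1/10 s, in which the tool goes at most 50 mm and 8.59 degrees, less where a joint would pass 70% of its speed; a pose out of reach is approached as far as the arm can. A call with a number of a shift or a turn outside -1 to 1 is refused whole. A call with a gripper value outside its range is refused whole. The fingers move at their own pace and stop on an object; the grip force is fixed at half the most. Time passes only in rows, so rows that repeat a pose let the fingers close, or fill a call up. It gives the time, the measured TCP pose, the force, the opening and the grip force at its end, in the units of the state.
- manip.observe(): the state, without advancing time (a new reading comes with each control period).
- snapshot(name): name is "scene" or "side" or "wrist"; returns a dict with "frame" (400x640x3 uint8, red, green, blue), "fov_y" (degrees; the focal length in pixels is half the picture's height over the tangent of half this angle, whatever the lens; pixels are square), "cx", "cy" (the principal point, pixels), "world_from_camera" (4x4, takes a point from camera to world coordinates); the wrist camera has in their place "hand_eye" (4x4, takes a point from camera to tool coordinates, whose origin is the TCP and whose axes are the flange's). Camera axes: x right, y up, looking along -z (the intrinsics and any distortion apply to the point x, -y, -z); pixel columns grow to the right and rows downward; lengths in m; the calibration is good to about 2 mm. A picture is of the moment at which its call begins: read the wrist's pose just before it. There is no depth.
- manip.sign_off(): hands the job in; it is judged then, once.
The state is a dict: "clock": time; "joint_pos": joint angles; "joint_vel": joint speeds; "tau": joint torques, N m; "position": TCP position; "orientation": TCP orientation; "ft_force": force on the tool from outside, world axes, zero at the start; "ft_torque": the same for the moment, N m; "grip_width": finger opening in m; "finger_force": force on a finger pad.
Only numpy, scipy, OpenCV 4.12 (cv2) and the standard library are available. Lean on these libraries where they do the work, as an engineer would, in place of code of your own. Each camera call takes 0.05 s, during which the arm holds its last target. There are 200 camera calls.

## Working session

There is one attempt and no reset: what is moved stays moved. The work goes in short steps, Python scripts to look and compute and a tool call to move; the robot and the scene stay as the last step left them, time stands still between calls to the robot, and variables do not carry over. Pictures are saved under pics/ and viewed, at most 10 in all, crops included, and the job is handed in when it is done.

Besides the shell and the picture viewer there is one more tool, called after "Call:" as name([rows], argument=value, ...), one row to a line, values as JSON. move_arm: Moves the arm, as the interface text tells. Its arguments: {"type":"object","properties":{"deltas":{"type":"array"}},"required":["deltas"]}

```bash
ls; mkdir -p pics; python3 - <<'E'
from workcell import manip, snapshot
import cv2,pickle
o=manip.observe();print({k:o[k] for k in('clock','position','orientation','ft_force','grip_width')})
d={}
for n in("scene","side","wrist"):
    s=snapshot(n);d[n]=s;cv2.imwrite(f"pics/{n}0.png",s["frame"][:,:,::-1])
    print(n,{k:v for k,v in s.items() if k!='frame'})
pickle.dump((o,d),open("s0.pkl","wb"))
E
```

```text
pics
{'clock': 0.0, 'position': array([0.16110416, 0.62909362, 0.24924716]), 'orientation': array([ 1.25014788e-01,  9.92154389e-01, -9.83335328e-04, -5.77418897e-05]), 'ft_force': array([ 0.35387963, -0.14176782,  0.54537283]), 'grip_width': 0.08497216368324398}
scene {'fov_y': 48.470883328625135, 'cx': 320.0316829884421, 'cy': 201.76322864843456, 'world_from_camera': array([[-0.06034677, -0.83795839,  0.54238732,  0.99168014],
       [ 0.99813919, -0.05541758,  0.02543727,  0.11887829],
       [ 0.00874242,  0.54291309,  0.83974338,  0.79851817],
       [ 0.        ,  0.        ,  0.        ,  1.        ]])}
side {'fov_y': 49.692737657325374, 'cx': 316.60628321095663, 'cy': 201.91967545036294, 'world_from_camera': array([[ 0.9696392 ,  0.162328  , -0.18289189,  0.35577046],
       [-0.24419543,  0.68243949, -0.6889448 , -0.49517633],
       [ 0.01297762,  0.71268924,  0.70135984,  0.70007294],
       [ 0.        ,  0.        ,  0.        ,  1.        ]])}
wrist {'fov_y': 63.07771551557635, 'cx': 321.6475166673181, 'cy': 204.8873250971341, 'hand_eye': array([[ 7.11144814e-04,  9.49419794e-01,  3.14008837e-01,
         8.11332270e-02],
       [ 9.99999701e-01, -7.70235720e-04,  6.41142357e-05,
        -5.99164509e-04],
       [ 3.02732147e-04,  3.14008698e-01, -9.49420058e-01,
        -1.24632338e-01],
       [ 0.00000000e+00,  0.00000000e+00,  0.00000000e+00,
         1.00000000e+00]])}
```

View pics/scene0.png

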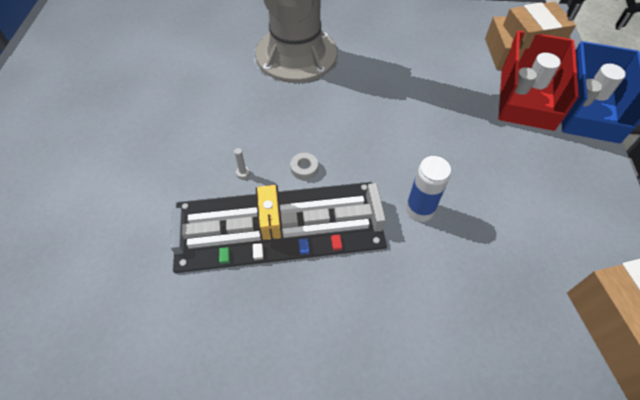

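View pics/side0.png

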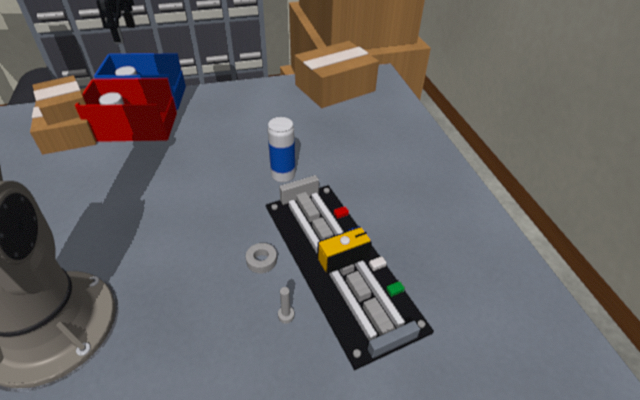

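The scene view shows the gauge with its tags: green (224,255), white (258,251), blue (304,245) and red (337,242). Red is at the +y (anvil, spray can) end, and the stop is at about (268,212). The side view agrees. Next I fit the gauge pose from the tags and the stop.

```bash
cat > h.py <<'E'
import numpy as np,cv2
def ray(s,uv,W=None):
    W=s["world_from_camera"] if W is None else W
    f=200/np.tan(np.radians(s["fov_y"]/2))
    d=W[:3,:3]@np.array([(uv[0]-s["cx"])/f,-(uv[1]-s["cy"])/f,-1]);return W[:3,3],d
def at(s,uv,z,W=None):
    o,d=ray(s,uv,W);return o+d*(z-o[2])/d[2]
def proj(s,p):
    W=s["world_from_camera"];f=200/np.tan(np.radians(s["fov_y"]/2))
    c=W[:3,:3].T@(np.asarray(p)-W[:3,3]);return np.array([s["cx"]+f*c[0]/-c[2],s["cy"]-f*c[1]/-c[2]])
def blob(s,lo,hi,box):
    h=cv2.cvtColor(s["frame"],cv2.COLOR_RGB2HSV);m=cv2.inRange(h,lo,hi)
    k=np.zeros_like(m);x0,y0,x1,y1=box;k[y0:y1,x0:x1]=1;m*=k
    n,l,st,c=cv2.connectedComponentsWithStats(m);i=1+np.argmax(st[1:,4]);return c[i],st[i]
E
python3 - <<'E'
from h import *;import pickle
o,d=pickle.load(open("s0.pkl","rb"))
R=((0,150,80),(8,255,255));B=((105,120,60),(130,255,255));G=((45,120,50),(80,255,255))
Y=((18,120,100),(32,255,255))
for n,box in(("scene",(170,175,400,280)),("side",(255,180,450,380))):
    s=d[n];P={}
    for nm,(a,b) in(("red",R),("blue",B),("green",G),("yel",Y)):
        try:
            c,st=blob(s,a,b,box);print(n,nm,c.round(1),st,at(s,c,.021 if nm!="yel" else .08).round(4))
        except ValueError: print(n,nm,"none")
    
s=d["scene"];print("tcp proj",proj(s,o["position"]),proj(d["side"],o["position"]))
for nm,uv,z in(("white",(258,250),.024),("bolt base",(243,173),.006),("bolttop",(239,151),.082),("bearing",(304,165),.011),("can top",(434,170),.15),("can base",(423,212),0),
 ("cornerNW -y near",(183,206),.012),("c2",(363.5,187),.012),("c3",(376,240),.012),("c4",(182.5,262.5),.012),("pin",(268,204),.087)):
    print(nm,at(s,uv,z).round(4))
cv2.imwrite("pics/z.png",np.hstack([cv2.resize(s["frame"][170:280,165:395],None,fx=3.4,fy=3.4,interpolation=cv2.INTER_CUBIC)])[:,:,::-1])
E
```

```text
scene red [336.1 241.6] [331 235  11  14 126] [0.5806 0.1325 0.021 ]
scene blue [303.6 245.9] [299 239  10  15 135] [0.5942 0.0694 0.021 ]
scene green [223.4 254.1] [220 248   8  14 106] [ 0.6221 -0.0837  0.021 ]
scene yel [268.4 212. ] [257 185  24  54 927] [0.5571 0.0008 0.08  ]
side red [340.5 211.8] [334 207  14  11 112] [0.5762 0.1298 0.021 ]
side blue [351.  228.5] [349 228   5   2   6] [0.584  0.0774 0.021 ]
side green [395.  288.4] [387 281  18  16 186] [ 0.619  -0.0853  0.021 ]
side yel [340.2 244.4] [319 228  52  42 836] [ 0.5327 -0.0056  0.08  ]
tcp proj [594.18038106  19.10497952] [124.56202456  32.30783952]
white [ 0.6104 -0.0178  0.024 ]
bolt base [ 0.4154 -0.0798  0.006 ]
bolttop [ 0.4151 -0.0777  0.082 ]
bearing [0.388  0.0535 0.011 ]
can top [0.4901 0.3029 0.15  ]
can base [0.4873 0.3134 0.    ]
cornerNW -y near [ 0.5131 -0.1899  0.012 ]
c2 [0.4396 0.1863 0.012 ]
c3 [0.5672 0.2122 0.012 ]
c4 [ 0.6406 -0.1616  0.012 ]
pin [ 0.5437 -0.0009  0.087 ]
```

View pics/z.png

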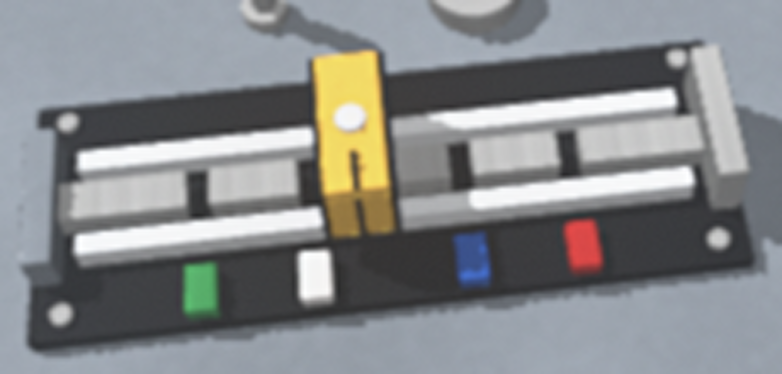

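The crop shows the end block and four tag blocks, with the stop between white and blue and its pin head at about (268,204) in the full frame. The green-to-red distance measures 220 mm, so red is the +110 notch.

- **Gauge:** centre about (0.540, 0.012), yaw about 10.9°.
- **Stop:** at about −14 mm.
- **Plan:** shut the hand, turn it +25° and come down on the −y side of the stop.

Call:
move_arm([
  [0.1,-0.174,0,0,0,0.03,-1],
  [0.2,-0.348,0,0,0,0.06,-1],
  [0.3,-0.522,0,0,0,0.09,-1],
  [0.4,-0.696,0,0,0,0.12,-1],
  [0.493,-0.87,0,0,0,0.14,-1],
])

```text
clock: 0.65
position: [0.2607, 0.4539, 0.2501]
orientation: [-0.096, 0.995, -0.0, -0.0]
ft_force: [-0.1, -0.3, 0.5]
grip_width: 0.0122
finger_force: 0.0
```

Call:
move_arm([
  [0.1,-0.174,0,0,0,0,-1],
  [0.2,-0.348,0,0,0,0,-1],
  [0.3,-0.522,0,0,0,0,-1],
  [0.4,-0.696,0,0,0,0,-1],
  [0.493,-0.87,0,0,0,0,-1],
])

```text
clock: 1.15
position: [0.3591, 0.28, 0.2503]
orientation: [-0.094, 0.996, 0.0, 0.0]
ft_force: [1.4, -0.2, -0.4]
grip_width: -0.0004
finger_force: 0.0
```

Call:
move_arm([
  [0.1,-0.174,0,0,0,0,-1],
  [0.2,-0.348,0,0,0,0,-1],
  [0.3,-0.522,0,0,0,0,-1],
  [0.4,-0.696,0,0,0,0,-1],
  [0.493,-0.87,0,0,0,0,-1],
])

```text
clock: 1.65
position: [0.4576, 0.1061, 0.2503]
orientation: [-0.094, 0.996, 0.0, 0.0]
ft_force: [0.1, 0.4, 1.1]
grip_width: -0.0
finger_force: 0.0
```

Call:
move_arm([
  [0.1,-0.174,0,0,0,0,-1],
  [0.2,-0.348,0,0,0,0,-1],
  [0.3,-0.522,0,0,0,0,-1],
  [0.4,-0.696,0,0,0,0,-1],
  [0.493,-0.87,0,0,0,0,-1],
])

```text
clock: 2.15
position: [0.5563, -0.0676, 0.2502]
orientation: [-0.095, 0.996, 0.0, -0.0]
ft_force: [0.8, -0.1, 0.4]
grip_width: -0.0003
finger_force: 0.0
```

```bash
python3 - <<'E'
from workcell import snapshot
import cv2
a=snapshot("wrist")["frame"];b=snapshot("scene")["frame"][90:290,150:400]
cv2.imwrite("pics/w1.png",cv2.resize(a,(480,300))[:,:,::-1]);
import numpy as np
b=cv2.resize(b,(375,300));cv2.imwrite("pics/m1.png",np.vstack([cv2.resize(a,(480,300)),cv2.copyMakeBorder(b,0,0,0,105,0)])[:,:,::-1])
E
```

```text
(no output)
```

View pics/m1.png

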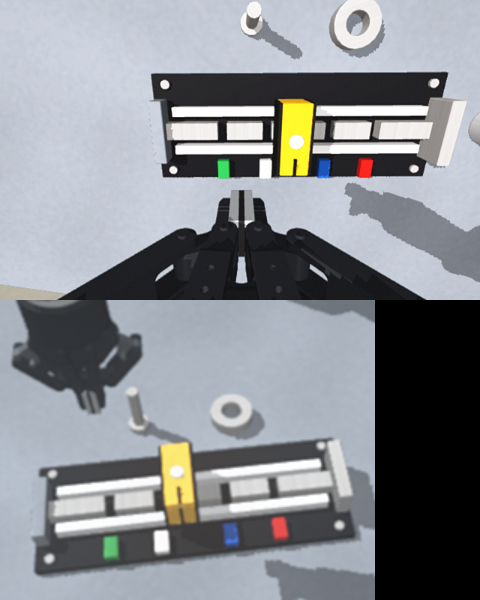

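The wrist view shows the gauge level with the image, so the yaw is right; the stop's pin is at about (395,189) in the full frame. In the scene view the shut fingertips are at about (211,157). Now I check these numbers.

```bash
python3 - <<'E'
from h import *;import pickle
from scipy.spatial.transform import Rotation as Rr
from workcell import manip
o,d=pickle.load(open("s0.pkl","rb"));s=d["wrist"];q=manip.observe()
print(proj(d["scene"],q["position"]),proj(d["scene"],q["position"]-[0,0,.019]))
T=np.eye(4);T[:3,:3]=Rr.from_quat(q["orientation"]).as_matrix();T[:3,3]=q["position"]
W=T@s["hand_eye"];k=4/3
L={}
for n,uv,z in(("pin",(296,142),.087),("red",(365,163),.024),("green",(223.5,163),.024),("tip",(241,191),.231),("edgeL",(229,205),.235),("edgeR",(253,205),.235),("wideL",(220,205),.24),("wideR",(265,205),.24)):
    L[n]=at(s,np.array(uv)*k,z,W);print(n,L[n].round(4))
e=L["red"]-L["green"];print(np.linalg.norm(e),np.degrees(np.arctan2(-e[0],e[1])))
e/=np.linalg.norm(e);m=(L["red"]+L["green"])/2;print("stop",(L["pin"]-m)@e,"tcp",(q["position"]-m)@e,"pin x off",(L["pin"]-m)[:2]@[e[1],-e[0]],"tcp x",(q["position"]-m)[:2]@[e[1],-e[0]])
E
```

```text
[212.3616101  152.62334778] [214.65460316 160.10861723]
pin [ 0.544  -0.0086  0.087 ]
red [0.5719 0.1205 0.024 ]
green [ 0.6113 -0.0922  0.024 ]
tip [ 0.5492 -0.075   0.231 ]
edgeL [ 0.5586 -0.0812  0.235 ]
edgeR [ 0.5557 -0.0659  0.235 ]
wideL [ 0.5567 -0.087   0.24  ]
wideR [ 0.5515 -0.0593  0.24  ]
0.21632841559866192 10.483396143298796
stop -0.013711928699307381 tcp -0.07916537448512638 pin x off -0.050912374553705245 tcp x -0.050118863422905106
```

Both cameras put the stop at about −14 mm and the tool about 65 mm behind it, so I descend.

Call:
move_arm([
  [0,0,-0.2,0,0,0,-1],
  [0,0,-0.4,0,0,0,-1],
  [0,0,-0.6,0,0,0,-1],
  [0,0,-0.8,0,0,0,-1],
  [0,0,-0.86,0,0,0,-1],
])

```text
clock: 2.75
position: [0.5521, -0.065, 0.0743]
orientation: [-0.095, 0.995, 0.001, -0.004]
ft_force: [-0.7, 0.0, -0.3]
grip_width: -0.0001
finger_force: 0.0
```

Call:
move_arm([
  [-0.005,0.025,0,0,0,0,-1],
  [-0.01,0.05,0,0,0,0,-1],
  [-0.015,0.075,0,0,0,0,-1],
  [-0.019,0.1,0,0,0,0,-1],
  [-0.019,0.1,0,0,0,0,-1],
])

```text
clock: 3.25
position: [0.5526, -0.0449, 0.0795]
orientation: [-0.095, 0.995, 0.0, 0.001]
ft_force: [0.8, -0.3, 0.6]
grip_width: 0.0001
finger_force: 0.0
```

Call:
move_arm([
  [-0.01,0.05,0,0,0,0,-1],
  [-0.02,0.1,0,0,0,0,-1],
  [-0.029,0.15,0,0,0,0,-1],
  [-0.038,0.2,0,0,0,0,-1],
  [-0.048,0.25,0,0,0,0,-1],
])

```text
clock: 3.75
position: [0.5423, 0.0044, 0.0785]
orientation: [-0.094, 0.996, -0.0, 0.0]
ft_force: [0.3, -2.8, 2.4]
grip_width: -0.0001
finger_force: 1.5
```

```bash
cat > chk.py <<'E'
from h import *;import sys
from workcell import manip,snapshot
q=manip.observe();s=snapshot("scene");w=snapshot("wrist")
C=np.array([.5405,.0127]);e=np.array([-.1885,.982])
print(q["clock"],q["position"].round(4),q["ft_force"].round(1),"tcp y",(q["position"][:2]-C)@e)
c,st=blob(s,(18,120,100),(32,255,255),(170,175,400,280));print("yel",c.round(1),st)
# initial blob (268.4,212) corresponds to -0.014
print("stop est",(at(s,c,.08)[:2]-[.5571,.0008])@e-.014)
a=cv2.resize(w["frame"],(480,300));b=cv2.resize(s["frame"][170:280,165:395],(480,230),interpolation=cv2.INTER_CUBIC)
cv2.imwrite(f"pics/{sys.argv[1]}.png",np.vstack([a,b])[:,:,::-1])
E
python3 chk.py c1
```

```text
3.75 [0.5423 0.0044 0.0785] [ 0.3 -2.8  2.4] tcp y -0.00852383087248674
yel [291.7 217.9] [281 194  22  43 612]
stop est 0.028625615806888514
```

View pics/c1.png

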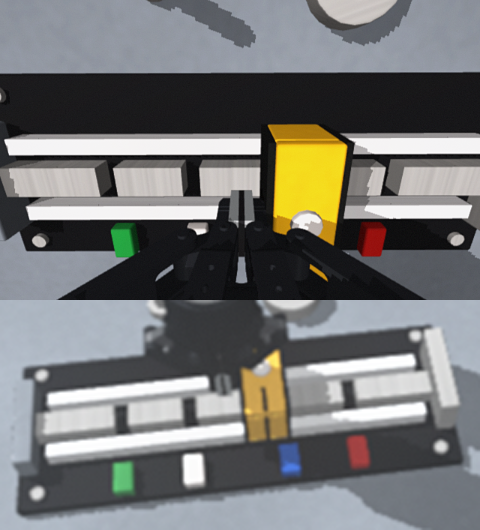

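The stop is now at about +29 mm and is moving well. Contact is on the black backs of the fingers, close to the pad's top edge. I back off, lower 10 mm for a fuller contact and come back.

Call:
move_arm([
  [0.009,-0.05,0,0,0,0,-1],
  [0.009,-0.05,-0.025,0,0,0,-1],
  [0.009,-0.05,-0.05,0,0,0,-1],
  [0.009,-0.05,-0.05,0,0,0,-1],
  [0.001,-0.005,-0.05,0,0,0,-1],
])

```text
clock: 4.35
position: [0.5423, 0.0014, 0.068]
orientation: [-0.093, 0.996, -0.0, -0.0]
ft_force: [-1.5, 0.7, 0.5]
grip_width: 0.0002
finger_force: 0.0
```

Call:
move_arm([
  [-0.004,0.02,0,0,0,0,-1],
  [-0.009,0.045,0,0,0,0,-1],
  [-0.014,0.07,0,0,0,0,-1],
  [-0.018,0.095,0,0,0,0,-1],
  [-0.023,0.12,0,0,0,0,-1],
])

```text
clock: 4.85
position: [0.5382, 0.0252, 0.0685]
orientation: [-0.094, 0.996, -0.001, 0.001]
ft_force: [2.0, -4.6, -0.9]
grip_width: 0.0
finger_force: 2.6
```

Call:
move_arm([
  [-0.007,0.035,0,0,0,0,-1],
  [-0.014,0.07,0,0,0,0,-1],
  [-0.021,0.105,0,0,0,0,-1],
  [-0.027,0.14,0,0,0,0,-1],
  [-0.033,0.17,0,0,0,0,-1],
])

```text
clock: 5.35
position: [0.5311, 0.0617, 0.0684]
orientation: [-0.095, 0.996, 0.0, -0.0]
ft_force: [0.3, -2.6, 1.1]
grip_width: -0.0003
finger_force: 1.1
```

```bash
python3 chk.py c2
```

```text
5.35 [0.5311 0.0617 0.0684] [ 0.3 -2.6  1.1] tcp y 0.04984604150758378
yel [322.4 215.6] [311 194  22  40 571]
stop est 0.08657564644080508
```

View pics/c2.png

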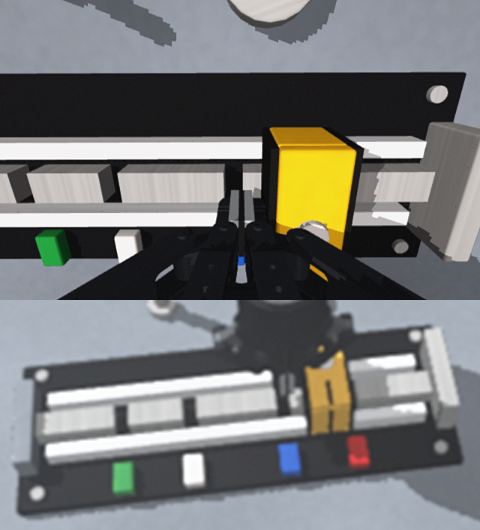

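The stop is at about +87 mm, past the blue notch and just short of the red tag. From here I creep.

Call:
move_arm([
  [-0.003,0.015,0,0,0,0,-1],
  [-0.006,0.03,0,0,0,0,-1],
  [-0.009,0.045,0,0,0,0,-1],
  [-0.012,0.06,0,0,0,0,-1],
  [-0.013,0.065,0,0,0,0,-1],
])

```text
clock: 5.95
position: [0.5287, 0.0742, 0.0684]
orientation: [-0.095, 0.996, 0.0, 0.0]
ft_force: [0.5, -1.9, 0.3]
grip_width: -0.0001
finger_force: 0.7
```

Call:
move_arm([
  [-0.001,0.003,0,0,0,0,-1],
  [-0.001,0.006,0,0,0,0,-1],
  [-0.002,0.009,0,0,0,0,-1],
  [-0.002,0.012,0,0,0,0,-1],
  [-0.002,0.012,0,0,0,0,-1],
])

```text
clock: 6.45
position: [0.5282, 0.0762, 0.0684]
orientation: [-0.094, 0.996, 0.0, -0.0]
ft_force: [0.8, -0.7, 0.0]
grip_width: 0.0005
finger_force: 0.6
```

```bash
python3 chk.py c3
```

```text
6.45 [0.5282 0.0762 0.0684] [ 0.8 -0.7  0. ] tcp y 0.06470149548946319
yel [330.1 214.8] [319 194  22  39 566]
stop est 0.10124741457499073
```

Call:
move_arm([
  [-0.001,0.003,0,0,0,0,-1],
  [-0.001,0.006,0,0,0,0,-1],
  [-0.002,0.009,0,0,0,0,-1],
  [-0.002,0.01,0,0,0,0,-1],
  [-0.002,0.01,0,0,0,0,-1],
])

```text
clock: 7.05
position: [0.5278, 0.0784, 0.0683]
orientation: [-0.095, 0.996, 0.0, -0.0]
ft_force: [1.1, -0.5, 0.1]
grip_width: -0.0005
finger_force: 0.3
```

```bash
python3 chk.py c4
```

```text
7.05 [0.5278 0.0784 0.0683] [ 1.1 -0.5  0.1] tcp y 0.06688033726673567
yel [331.2 214.6] [320 194  22  39 567]
stop est 0.10343590375280175
```

Call:
move_arm([
  [-0.001,0.003,0,0,0,0,-1],
  [-0.001,0.006,0,0,0,0,-1],
  [-0.002,0.009,0,0,0,0,-1],
  [-0.002,0.01,0,0,0,0,-1],
  [-0.002,0.01,0,0,0,0,-1],
])

```text
clock: 7.65
position: [0.5273, 0.0803, 0.0683]
orientation: [-0.095, 0.996, 0.0, -0.0]
ft_force: [0.1, 0.3, 0.1]
grip_width: 0.0001
finger_force: 0.0
```

```bash
python3 chk.py c5
```

```text
7.65 [0.5273 0.0803 0.0683] [0.1 0.3 0.1] tcp y 0.06891571013455745
yel [335.3 213.9] [324 192  22  40 581]
stop est 0.11128152869484341
```

With a 2 mm step the stop jumped 8 mm to about +111 mm, and the force fell to zero, so it has snapped in. I back off and lift away.

Call:
move_arm([
  [0.02,-0.1,0,0,0,0,-1],
  [0.038,-0.2,0,0,0,0,-1],
  [0.038,-0.2,0.2,0,0,0,-1],
  [0.038,-0.2,0.4,0,0,0,-1],
  [0.038,-0.2,0.6,0,0,0,-1],
])

```text
clock: 8.25
position: [0.5347, 0.0396, 0.1895]
orientation: [-0.094, 0.996, -0.0, -0.0]
ft_force: [1.3, 0.9, -0.2]
grip_width: 0.0004
finger_force: 0.0
```

Call:
move_arm([
  [0,-0.2,0.2,0,0,0,-1],
  [0,-0.4,0.4,0,0,0,-1],
  [0,-0.6,0.4,0,0,0,-1],
  [0,-0.8,0.4,0,0,0,-1],
  [0,-0.8,0.4,0,0,0,-1],
])

```text
clock: 8.75
position: [0.5338, -0.1277, 0.2696]
orientation: [-0.089, 0.996, -0.002, 0.001]
ft_force: [-0.6, -0.2, 0.5]
grip_width: 0.0
finger_force: 0.0
```

```bash
python3 chk.py c6; python3 - <<'E'
from workcell import snapshot
import cv2,numpy as np
a=snapshot("scene")["frame"][140:280,170:450];b=snapshot("side")["frame"][160:300,240:450]
a=cv2.resize(a,(600,300),interpolation=3);b=cv2.resize(b,(450,300),interpolation=3)
cv2.imwrite("pics/f.png",np.vstack([a,cv2.copyMakeBorder(b,0,0,0,150,0)])[:,:,::-1])
E
```

```text
8.75 [ 0.5338 -0.1277  0.2696] [-0.6 -0.2  0.5] tcp y -0.13656382379028917
yel [333.3 205. ] [320 179  26  53 890]
stop est 0.11045190301094267
```

View pics/f.png

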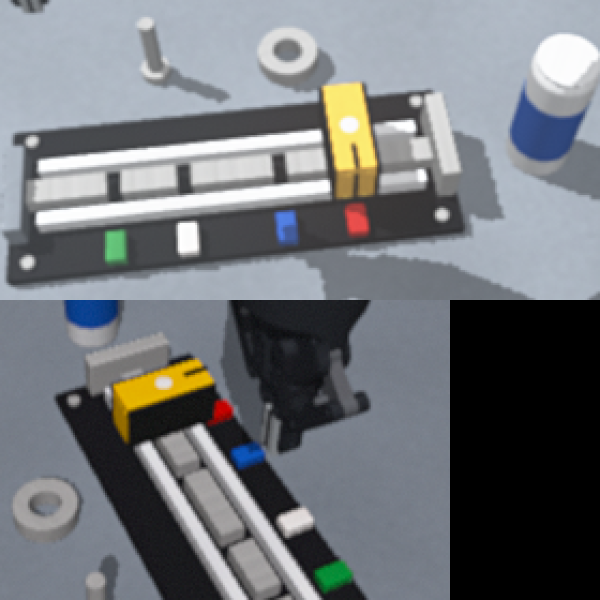

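The stop is beside the red tag at about +110 mm. The pin head is flush, the hand is clear, and the bolt, ring and can are where they were.

```bash
python3 -c "
from workcell import manip
print(manip.sign_off())"
```

```text
the job is handed in; nothing more can be done
None
```

The yellow stop is in the notch beside the red tag (measured at about +110 mm, pin head looking flush), the hand is clear, the bolt, bearing ring and spray can look undisturbed, and the job is handed in.

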